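Store the last sample jar and bolt the chest

TASK

Put the sample jar that is still out on the bench away in the steel retention chest: set it down (do not drop it) upright on the chest's floor beside the jars already stored there. Then shut the hatch and bolt it: swing the bolt's handle up out of its notch, shoot the bolt fully home through the keeper on the fixed deck, and lay the handle right down again in the far notch. Leave the tins, the reagent bottle and the stored jars where they stand.

Things in the scene. Friction and masses are not known exactly. Their poses are not given: they have to be found in the camera images.
- chest: Fixed steel chest, 250 mm (its x) by 320 mm (its y) by 122 mm high; origin at the centre of its underside, z up. From y = -160 to -60 mm its top is a fixed deck (z = 122 mm); the rest is closed by the hatch. The bay under the hatch is clear from x = -119 to 119 and y = -58 to 154 mm, floor at z = 8 mm, rim at z = 118 mm.
- hatch (a joint): Opening angle of the hatch, a plate 250 x 217 x 4 mm hinged along chest x at chest y = 159, z = 118 mm: 0 = shut, level with the deck; grows as its deck-side edge (217 mm from the hinge) swings up and towards chest +y; 1.57 = upright. A stiff friction hinge holds it at any angle (up to 8 N at the edge moves it; it never falls shut). The bolt is on its outer (upper) face, at chest x = 0.
- hatch_edge (a point): Middle of the hatch's free edge, on the outer face. When shut it is at chest (0, -58, 122) mm. z = normal of the outer face.
- bolt (a joint): Slide of the bolt, a steel rod 14 mm thick, 160 mm long, axis 14 mm above the hatch: 0 = drawn back (tip 3 mm inside the hatch's edge), 0.045 m = fully home through the keeper, towards chest -y. About 4 N slides it. It enters the keeper only with the hatch shut, and slides only with the handle within 0.3 rad of upright: a slot wall keeps the laid handle in the notch at either end.
- bolt_handle (a joint): Turn of the bolt's handle about the rod: 0 = standing straight up off the hatch (a stop), 1.05 rad = laid over towards chest -x (a stop, down in a notch). Friction holds it at any angle; 1 to 3 N at the knob turns it.
- knob (a point): Centre of the 22 mm steel ball at the end of the bolt's handle, 55 mm from the rod's axis, on a 10 mm stem. With the hatch shut, bolt drawn back, handle up: at chest (0, 24, 191) mm; it goes 45 mm towards chest -y with the bolt. Housing round the rod: 26 mm wide, up to 25 mm above the hatch.
- keeper (a point): Centre of the keeper's opening: a steel loop 32 mm wide, 24 mm along the bolt, standing 29 mm above the deck at chest (0, -82, 136) mm, opening 20 mm wide.
- jar: Sample jar still out on the bench: white, 52 mm in diameter, 95 mm tall, red screw lid over the top 20 mm, 0.09 to 0.18 kg; origin at the centre of its underside, z up.
- stored1: Jar of the same kind and size already inside the chest, near the hinge side. Origin under its centre.
- stored2: Jar of the same kind and size already inside the chest, near the hinge side. Origin under its centre.
- stored3: Jar of the same kind and size already inside the chest, in the row next to the deck; the free space is beside it, on one side or the other. Origin under its centre.
- tin1: Food tin 85 mm in diameter, 30 mm tall, on the bench near the jar; origin under its centre.
- tin2: The same kind of tin, stacked on tin1 (the stack is 60 mm tall).
- reagent: Closed reagent bottle 80 mm in diameter, 180 mm tall, on the bench near the jar; origin under its centre.
- tin3: The same kind of tin, left standing on the chest's deck, beside the keeper on its chest -x side.
Not all that is in view belongs to the job. Leave any pink, turquoise or yellow look-alike of the jar alone.

How it is judged (in metres and radians):
On the way, in this order (a step that is already met when the one before it is completed fails the run):
1. the jar stands upright and released on the floor inside the chest, clear of the hatch's path (x of jar in the frame of chest between -0.12 and 0.12 m and y of jar in the frame of chest between -0.06 and 0.155 m and height (world z) of jar below 0.014 m and angle between jar's own z axis and vertical below 0.1 rad and contact force between jar and the fingers below 0.2 N), for 0.2 s.
2. the hatch is shut (value of joint hatch below 0.025 rad), for 0.1 s.
3. the bolt is home in the keeper (value of joint hatch below 0.025 rad and value of joint bolt above 0.04 m), for 0.1 s.
At the end, for the whole second after the job is handed in: The jar stands upright (within 6 degrees) at rest on the chest's floor; the hatch is shut (under 0.025 rad), the bolt at least 40 mm of its 45 mm home through the keeper, and its handle laid down in the far notch (over 0.85 of 1.05 rad) (all of step 3 and x of jar in the frame of chest between -0.12 and 0.12 m and y of jar in the frame of chest between -0.06 and 0.155 m and height (world z) of jar below 0.014 m and angle between jar's own z axis and vertical below 0.1 rad and linear speed of jar below 0.02 m/s and value of joint bolt_handle above 0.85 rad); the robot touches nothing.
It fails at once if a jar already stored is shifted by more than 20 mm or tipped (distance of any of stored1, stored2, stored3 from where it was at the start of the episode above 0.02 m or angle between any of stored1, stored2, stored3's own z axis and vertical above 0.3 rad).
It fails at once if a tin or the reagent bottle is shifted by more than 20 mm (distance of any of tin1, tin2, reagent, tin3 from where it was at the start of the episode above 0.02 m).
It fails at once if the jar is dropped: it falls free by more than about 25 mm (linear speed of jar above 0.7 m/s and contact force between jar and the fingers below 0.1 N).
It also fails if it takes over 72 s, if anything falls off the work surface, if the arm or the gripper's body presses on something with over 40 N, if the wrist force passes 120 N, or if a joint passes its speed limit or range.

ROBOT

A 6-joint arm with a two-finger parallel gripper is mounted at the origin on the work surface. World frame = base frame: x ahead of the robot, y to its left, z up, the work surface at z = 0. Lengths are in m, angles in degrees, forces in N, time in s.
With the tool pointing down it reaches from about 0.3 to 0.75 m from the base axis. Payload 8.5 kg.
Tool frame: the origin (TCP) lies midway between the tips of the shut fingers; the grasp point (between the pads) lies 19 mm behind it (env.grasp_offset is the distance from the TCP to the grasp point, in m); z points along the fingers, y is the line along which they close (so a half turn about z gives the same grasp; the last joint's range is limited). The gripper opens to 85 mm and grips with 20 to 120 N. Pads are 22 mm wide; open, the fingers measure 114 mm over their backs; the gripper's body (76 mm by 85 mm) begins 54 mm behind the grasp point. The pads swing forward as they close: fully open they stand 13 mm farther back than shut.
Start: joints at [-89.227, 21.807, 74.336, -0, 83.858, -12.336], TCP at [0.125, -0.536, 0.231] pointing down, gripper open.
Joint ranges: [-178.18, 178.18], [-50.72, 133.34], [12.68, 142.11], [-81.47, 261.47], [9.98, 163.14], [-165.26, 165.26]. Speed limits (degrees/s): [136.94, 136.94, 180, 180, 180, 180].

INTERFACE

Orientations are given as a 3x3 rotation matrix whose columns are the frame's x, y, z axes.
In Python, from rig import env gives the robot as it stands.
- The arm moves only by the tool servo_tool, never from a script. Its argument "deltas" is text: rows parted by semicolons, each of 7 numbers parted by spaces: the opening, from 0 (shut) to 1 (fully open), then the shift along the tool's x, y, z in mm, then the turn, a rotation vector about the tool's x, y, z in rad. A call has 1 to 8 rows; each row shifts and turns the commanded pose from where the row before left it, along the tool's axes as they then stand; what a row does not reach is not made up. A row lasts 1/12 s, in which the tool goes at most 41.7 mm and 7.16 degrees, less where a joint would pass 70% of its speed; a pose out of reach is approached as far as the arm can. A call is refused whole if a number of a shift passes 41.7 or a number of a turn 0.125, either way. A call with a gripper value outside its range is refused whole. The fingers move at their own pace and stop on an object; "newtons" is the grip in N (left out, the last holds). Time passes only in rows, so rows that do not move let the fingers close. It gives the time, the measured TCP pose, the force, the opening and the grip force at its end, in the units of the state.
- env.observe(): the state, without advancing time (a new reading comes with each control period).
- env.get_image(name): name is "side" or "top" or "wrist"; returns a dict with "img" (400x640x3 uint8, red, green, blue), "depth" (400x640 float32, m along the optical axis (not along the pixel's ray), 0 where there is no reading), "camera_matrix" (3x3 intrinsics, pixels), "D" ([k1, k2, p1, p2, k3] as OpenCV has them; the pictures are not rectified), "world_to_cam" (4x4, takes a point from world to camera coordinates). Camera axes: x right, y down, z forward; pixel columns grow to the right and rows downward; lengths in m; the calibration is good to about 2 mm. A picture is of the moment at which its call begins.
- env.close_job(): hands the job in; it is judged then, once.
Trained networks look in a picture, given as the dict that the camera call returned (one of the last four; its "shot" number tells which), for a name from the list of things; names that differ only in an ending like _2 or _b are one class to them, and where a whole thing is asked for, a point or a joint stands for the part that bears it (a point fixed in the world has none). Each returns a list of dicts, best first, with "conf" (0 to 1); they miss things now and then, are a little off and sometimes report something else, mostly with a low value. They report only what shows in the picture. A call takes as long as a camera call. They do not tell look-alikes from the thing itself.
- env.spot_in(name, picture): "bbox" ([centre column, centre row, width, height] in pixels, round what is visible of it).
- env.spot_point(name, picture): "uv" ([column, row] in pixels: a listed point, or the origin of a listed thing).
The state is a dict: "time_s": time; "q": joint angles; "qvel": joint speeds; "joint_efforts": joint torques, N m; "position": TCP position; "tool_rot": TCP orientation; "ft_force": force on the tool from outside, world axes, zero at the start; "wrist_torque": the same for the moment, N m; "grip_width": finger opening in m; "gripper_force": force on a finger pad.
Only numpy, scipy, OpenCV 4.12 (cv2) and the standard library are available. Lean on these libraries where they do the work, as an engineer would, in place of code of your own. Each camera call takes 0.05 s, during which the arm holds its last target. There are 200 camera calls.

## Working session

There is one attempt and no reset: what is moved stays moved. The work goes in short steps, Python scripts to look and compute and a tool call to move; the robot and the scene stay as the last step left them, time stands still between calls to the robot, and variables do not carry over. Pictures are saved under pics/ and viewed, at most 10 in all, crops included, and the job is handed in when it is done.

Besides the shell and the picture viewer there is one more tool, called as name(argument=value, ...), one argument or row to a line, values as JSON. servo_tool: Moves the arm, as the interface text tells. Its arguments: {"type":"object","properties":{"deltas":{"type":"string"},"newtons":{"type":"number"}},"required":["deltas"]}

```bash
ls; mkdir -p pics; cat > h.py <<'E'
import numpy as np, cv2
from rig import env
def ray(p,uv):
    K=np.array(p["camera_matrix"]);D=np.array(p["D"],float)
    n=cv2.undistortPoints(np.array([[uv]],float),K,D)[0,0]
    T=np.linalg.inv(np.array(p["world_to_cam"]))
    return T[:3,3],T[:3,:3]@np.array([n[0],n[1],1.])
def atz(p,uv,z):
    o,d=ray(p,uv);return o+d*(z-o[2])/d[2]
def atd(p,uv):
    u,v=int(round(uv[0])),int(round(uv[1]))
    w=p["depth"][max(v-1,0):v+2,max(u-1,0):u+2];w=w[w>0]
    o,d=ray(p,uv);return o+d*np.median(w) if len(w) else None
def cloud(p):
    K=np.array(p["camera_matrix"]);D=np.array(p["D"],float)
    h,w=p["depth"].shape
    g=np.stack(np.meshgrid(np.arange(w),np.arange(h)),-1).reshape(-1,1,2).astype(float)
    n=cv2.undistortPoints(g,K,D).reshape(h,w,2)
    c=np.dstack([n,np.ones((h,w))])*p["depth"][...,None]
    T=np.linalg.inv(np.array(p["world_to_cam"]))
    P=c@T[:3,:3].T+T[:3,3];P[p["depth"]==0]=np.nan
    return P
def proj(p,X):
    T=np.array(p["world_to_cam"])
    r,_=cv2.Rodrigues(T[:3,:3]);return cv2.projectPoints(np.array(X,float).reshape(-1,1,3),r,T[:3,3],np.array(p["camera_matrix"]),np.array(p["D"],float))[0].reshape(-1,2)
def save(p,n,box=None,s=1):
    im=p["img"][...,::-1]
    if box: im=im[box[1]:box[3],box[0]:box[2]]
    cv2.imwrite("pics/"+n,cv2.resize(im,None,fx=s,fy=s))
E
cat > a.py <<'E'
from h import *
np.set_printoptions(precision=3,suppress=True)
for c in ["top","side"]:
    p=env.get_image(c);save(p,c+"0.png")
    print(c,np.linalg.inv(p["world_to_cam"])[:3,3])
    for n in "chest hatch hatch_edge bolt knob keeper jar stored1 tin1 tin3 reagent".split():
        for r in env.spot_in(n,p)[:5] if n not in("keeper",) else []: print(n,"box",np.array(r["bbox"]),round(r["conf"],2))
        for r in env.spot_point(n,p)[:5] if n not in("hatch","bolt") else []:
            print(n,"pt",np.array(r["uv"]),round(r["conf"],2),atd(p,r["uv"]))
E
python3 a.py
```

```text
pics
top [ 0.501 -0.122  1.117]
chest box [228.9 198.6 167.1 133.9] 0.78
chest pt [250.9 205.5] 0.95 [0.567 0.079 0.009]
hatch box [172.8 186.8  58.5 105.5] 0.6
hatch_edge box [173.9 186.2  56.9 107. ] 0.84
hatch_edge pt [176.9 183.8] 0.65 [0.598 0.18  0.326]
hatch_edge pt [272.1 209.6] 0.31 [ 0.547 -0.001  0.151]
bolt box [159.6 191.1  27.4  14.8] 0.47
knob box [160.1 186.9  30.6  20.1] 0.49
knob box [390.2 194.5   1.    2.2] 0.24
knob pt [149.2 193.6] 0.58 [0.583 0.264 0.276]
keeper pt [271.1 206.7] 0.67 [0.555 0.001 0.152]
jar box [354.  210.1  20.3  20.2] 0.85
jar box [431.  254.6  28.7  21.5] 0.76
jar box [372.1 240.2  21.5  16.9] 0.67
jar box [398.1 254.3  21.7  18.8] 0.58
jar box [394.  214.8  21.7  16.8] 0.57
jar pt [423.7 253.1] 0.95 [ 0.422 -0.406  0.085]
jar pt [389.1 213. ] 0.88 [ 0.534 -0.312  0.095]
jar pt [353.7 207.2] 0.87 [ 0.552 -0.216  0.095]
jar pt [393.7 250. ] 0.83 [ 0.433 -0.322  0.095]
jar pt [370.9 238.9] 0.62 [ 0.465 -0.26   0.095]
stored1 box [206.1 216.1  31.3  18.8] 0.77
stored1 box [243.4 217.7  23.7  19.2] 0.75
stored1 box [212.4 177.7  27.   22.8] 0.68
[... 1989 characters left out ...]
2
tin1 box [264.6 290.2  39.7  38.6] 0.61
tin1 box [262.5 305.4  31.8  11.1] 0.48
tin1 pt [259.8 297.3] 0.75 [ 0.657 -0.357  0.059]
tin1 pt [267.  292.7] 0.73 [ 0.658 -0.337  0.061]
tin1 pt [325.2 169.2] 0.66 [ 0.488 -0.023  0.151]
tin3 box [323.3 165.6  26.   24.9] 0.92
tin3 box [264.6 290.2  39.7  38.6] 0.61
tin3 box [262.5 305.4  31.8  11.1] 0.48
tin3 pt [259.8 297.3] 0.75 [ 0.657 -0.357  0.059]
tin3 pt [267.  292.7] 0.73 [ 0.658 -0.337  0.061]
tin3 pt [325.2 169.2] 0.66 [ 0.488 -0.023  0.151]
reagent box [189.8 286.3  45.9  55.8] 0.97
reagent pt [243.2 265.1] 0.71 [ 0.553 -0.339  0.054]
reagent pt [193.3 305.8] 0.64 [ 0.581 -0.49   0.06 ]
reagent pt [409.4 207.9] 0.29 [0.701 0.1   0.096]
```

View pics/top0.png

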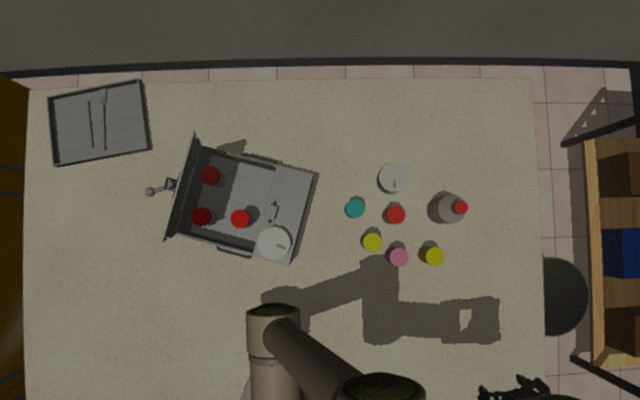

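View pics/side0.png

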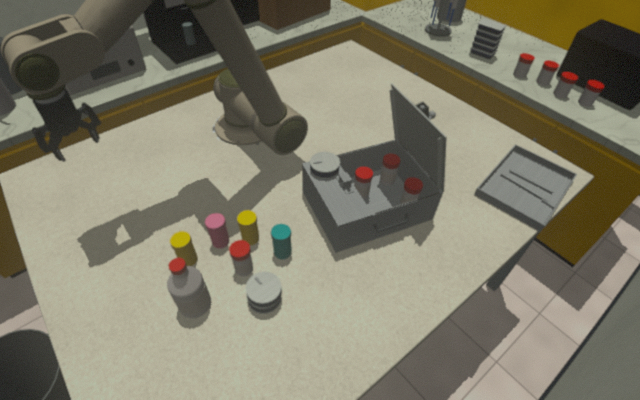

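The candidates for the jar in the top view are red lid (395,214), turquoise (355,207), yellow (372,241) and (433,255), pink (398,256), and the bottle's red cap (460,207). The jar on the bench is the red-lidded one at (395,214), seen at (241,258) in the side view. The hatch stands open past upright, and the free space in the deck row is on the chest's +x side.

```bash
cat > b.py <<'E'
from h import *
np.set_printoptions(precision=4,suppress=True)
t=env.get_image("top");s=env.get_image("side")
save(s,"crop1.png",(150,190,330,320),4)
C=[cloud(t),cloud(s)];I=[t["img"],s["img"]]
def sel(f):
    return [P[f(P)&np.isfinite(P[...,0])] for P in C]
def box(P,x0,x1,y0,y1,z0,z1): return (P[...,0]>x0)&(P[...,0]<x1)&(P[...,1]>y0)&(P[...,1]<y1)&(P[...,2]>z0)&(P[...,2]<z1)
def circ(a):
    A=np.c_[a[:,:2],np.ones(len(a))];b=(a[:,:2]**2).sum(1)
    q=np.linalg.lstsq(A,b,rcond=None)[0];return q[:2]/2
for n,x,y,z in [("jar",.53,-.32,.095),("turq",.55,-.22,.095),("yel",.465,-.26,.095),("pink",.43,-.33,.095),("tins",.635,-.32,.06),("tin3",.47,-.01,.152),("reag",.54,-.46,.1),("st3",.53,.07,.103),("stA",.53,.18,.103),("stB",.63,.155,.103)]:
    for a in sel(lambda P:box(P,x-.06,x+.06,y-.06,y+.06,z-.008,z+.008)):
        if len(a)>10: 
            (c,r,_)=cv2.minAreaRect(a[:,:2].astype(np.float32));print(n,len(a),"z",np.median(a[:,2]),"rect",np.array(c),np.array(r),"enc",np.array(cv2.minEnclosingCircle(a[:,:2].astype(np.float32))[0]))
for k,a in enumerate(sel(lambda P:box(P,.38,.8,-.12,.3,.112,.130))):
    print("chest",len(a),cv2.minAreaRect(a[:,:2].astype(np.float32)))
    d=a[(a[:,2]>.118)&(a[:,2]<.127)]; print(np.median(d[:,2]))
for k,a in enumerate(sel(lambda P:box(P,.38,.8,.1,.4,.14,.5))):
    if len(a)<20: continue
    m=np.median(a,0); 
    for i in range(8):
        c=a.mean(0);n=np.linalg.svd(a-c,full_matrices=False)[2][2];r=np.abs((a-c)@n);a=a[r<max(.004,np.quantile(r,.9))] if i<7 else a
    print("hatch",len(a),c,n,"lims",a.min(0),a.max(0))
E
python3 b.py
```

```text
jar 302 z 0.09474827950022724 rect [ 0.5084 -0.3063] [0.0483 0.1149] enc [ 0.5071 -0.3074]
jar 364 z 0.09424423388148512 rect [ 0.5056 -0.3132] [0.0527 0.1155] enc [ 0.5076 -0.3093]
turq 284 z 0.09459269617652188 rect [ 0.5484 -0.2178] [0.0495 0.0501] enc [ 0.5484 -0.2181]
turq 282 z 0.09447302475132352 rect [ 0.551  -0.2205] [0.0502 0.0508] enc [ 0.5505 -0.2212]
yel 355 z 0.09472915990088437 rect [ 0.4658 -0.2679] [0.1041 0.1182] enc [ 0.4646 -0.2671]
yel 308 z 0.09439170567077143 rect [ 0.4656 -0.2665] [0.1062 0.1181] enc [ 0.4656 -0.2657]
pink 391 z 0.09459462043147115 rect [ 0.4311 -0.3088] [0.1131 0.0513] enc [ 0.4391 -0.313 ]
pink 368 z 0.0942998398373186 rect [ 0.4319 -0.309 ] [0.1143 0.0527] enc [ 0.4413 -0.3148]
tins 695 z 0.05971119199301245 rect [ 0.637  -0.3346] [0.0824 0.084 ] enc [ 0.6371 -0.3347]
tins 888 z 0.059889552459170325 rect [ 0.6371 -0.3349] [0.0814 0.0832] enc [ 0.637  -0.3354]
tin3 874 z 0.15224905095585123 rect [ 0.4688 -0.006 ] [0.0839 0.0984] enc [ 0.4745 -0.0007]
tin3 539 z 0.15171833483105757 rect [ 0.4707 -0.0081] [0.0833 0.1036] enc [0.4738 0.0013]
re
[... 492 characters left out ...]
91 0.0658] enc [0.5293 0.2045]
stB 324 z 0.10319188573968407 rect [0.651  0.1846] [0.0732 0.0516] enc [0.6576 0.1831]
stB 245 z 0.10275992359894592 rect [0.6523 0.1841] [0.0715 0.0519] enc [0.6592 0.1835]
chest 3225 ((0.5660384893417358, 0.08205760270357132), (0.32119444012641907, 0.25012674927711487), 73.84786224365234)
0.12187051108367741
chest 2637 ((0.5661665201187134, 0.0809905156493187), (0.3243061304092407, 0.25475189089775085), 74.04087829589844)
0.12181720812480301
hatch 1014 [0.5956 0.195  0.2652] [-0.2686 -0.9258 -0.2659] lims [0.4748 0.1439 0.1405] [0.7172 0.2573 0.3315]
hatch 2408 [0.607  0.1976 0.2444] [-0.2712 -0.9228 -0.2736] lims [0.4745 0.1423 0.1402] [0.7266 0.2584 0.3301]
```

View pics/crop1.png

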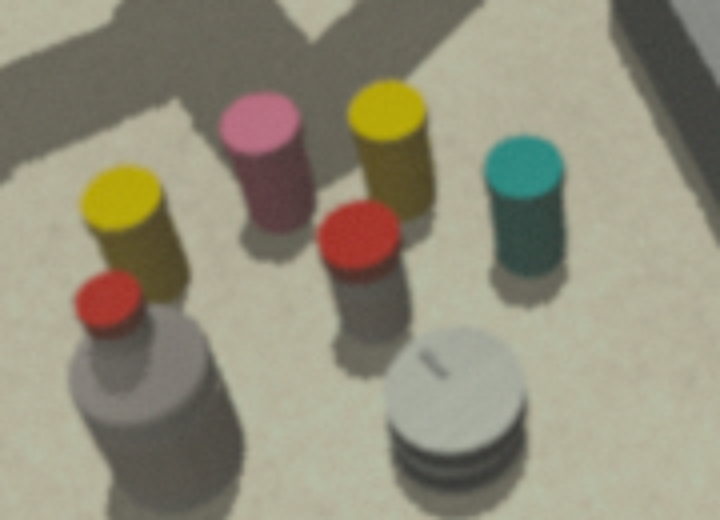

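The close crop shows the chosen one, red lid on a white body at crop (360,240), with tins, bottle and look-alikes around it.

```bash
cat > geo.py <<'E'
from h import *
np.set_printoptions(precision=4,suppress=True)
YAW=np.deg2rad(-16.05); CO=np.array([.5661,.0815,0])
CX=np.array([np.cos(YAW),np.sin(YAW),0]);CY=np.array([-np.sin(YAW),np.cos(YAW),0])
def c2w(x,y,z): return CO+CX*x/1000+CY*y/1000+np.array([0,0,z/1000])
def w2c(p): d=np.array(p)-CO;return np.array([d@CX,d@CY,d[2]])*1000
def down(ang): # tool y axis along world angle (deg), z down
    a=np.deg2rad(ang);y=np.array([np.cos(a),np.sin(a),0]);z=np.array([0,0,-1.]);return np.c_[np.cross(y,z),y,z]
from scipy.spatial.transform import Rotation as Ro
def plan(pos,R):
    s=env.observe();R0=np.array(s["tool_rot"]);p0=np.array(s["position"])
    d=R0.T@(np.array(pos)-p0)*1000; 
    print("t",s["time_s"],"from",p0,"to",np.array(pos)," tool-shift mm",d.round(1),"rotvec",Ro.from_matrix(R0.T@R).as_rotvec().round(4))
E
cat > c.py <<'E'
from geo import *
s=env.observe();print(s["position"],s["tool_rot"],s["grip_width"],s["ft_force"],env.grasp_offset)
for n in ["top","side"]:
    p=env.get_image(n);P=cloud(p);im=p["img"].astype(int)
    red=((im[...,0]>90)&(im[...,0]>2.2*im[...,1])&(im[...,0]>2.2*im[...,2])).astype(np.uint8)
    k,l,st,c=cv2.connectedComponentsWithStats(red)
    for i in range(1,k):
        if st[i,4]<60: continue
        a=P[l==i];a=a[np.isfinite(a[:,0])];zt=np.quantile(a[:,2],.9);a=a[np.abs(a[:,2]-zt)<.005]
        if len(a)<40: continue
        e=np.array(cv2.minAreaRect(a[:,:2].astype(np.float32))[0]);print(n,c[i],len(a),zt,"mean",a[:,:2].mean(0),"rect",e,"chest",w2c([*e,zt]))
for n,x in [("keeper",(0,-82,151)),("tin3 from",(.467,-.008))]: print(n,c2w(*x) if len(x)==3 else w2c([*x,0]))
plan([.535,-.322,.2],down(110));
E
python3 c.py
```

```text
[ 0.1248 -0.5356  0.2313] [[ 0.9739  0.2268  0.    ]
 [ 0.2268 -0.9739  0.0001]
 [ 0.     -0.0001 -1.    ]] 0.08528502458675358 [0.9813 0.1829 0.8066] 0.0187
top [460.4809 207.0458] 124 0.18166535725666627 mean [ 0.5424 -0.4786] rect [ 0.5425 -0.4782] chest [ 132.1101 -544.4453  181.6654]
top [395.1984 214.179 ] 237 0.09681252543082804 mean [ 0.5305 -0.3293] rect [ 0.5297 -0.3295] chest [  78.6156 -405.0443   96.8125]
top [239.6779 218.3558] 239 0.1056120376539218 mean [0.5281 0.0932] rect [0.5273 0.0934] chest [-40.577    0.7558 105.612 ]
side [526.8923  56.8615] 63 0.0921193806045432 mean [0.423  1.1935] rect [0.4223 1.1951] chest [-446.0541 1030.4477   92.1194]
side [550.9014  64.1549] 64 0.09307681471925922 mean [0.5219 1.2244] rect [0.5222 1.2244] chest [-358.2005 1086.2046   93.0768]
side [569.5288  75.5962] 93 0.09249473073629956 mean [0.6201 1.1979] rect [0.6201 1.1969] chest [-256.4481 1086.8405   92.4947]
side [595.5963  83.8899] 96 0.09377530102392435 mean [0.7195 1.2264] rect [0.7204 1.2288] chest [-168.9561 1145.2525   93.7753]
side [363.8721 172.5581] 169 0.10463487317353377 mean [0.529  0.0925] rect [0.5286 0.0925] chest [-39.0355   0.2271 104.6349]
side [239.3241 248.5573] 249 0.09615946331721414 mean [ 0.5318 -0.3315] rect [ 0.5329 -0.3318] chest [  82.3838 -406.3235   96.1595]
side [176.8961 264.4026] 153 0.18198575790647958 mean [ 0.5449 -0.4801] rect [ 0.5453 -0.4799] chest [ 135.2191 -545.3163  181.9858]
keeper [0.5434 0.0027 0.151 ]
tin3 from [ -70.4925 -113.4101    0.    ]
t 2.2 from [ 0.1247 -0.5357  0.2313] to [ 0.535 -0.322  0.2  ]  tool-shift mm [ 448.  -115.    31.3] rotvec [ 0.     -0.0001  3.0213]
```

servo_tool(
  deltas="0.85 36.8 -9 0 0 0 0;0.85 36.8 -9 0 0 0 0;0.85 36.8 -9 0 0 0 0;0.85 36.8 -9 0 0 0 0;0.85 36.8 -9 0 0 0 0;0.85 36.8 -9 0 0 0 0;0.85 36.8 -9 0 0 0 0;0.85 36.8 -9 0 0 0 0",
  newtons=40,
)

```text
time_s: 2.87
position: [0.3967, -0.3976, 0.2314]
tool_rot: [[0.974, 0.227, 0.0], [0.227, -0.974, -0.0], [0.0, 0.0, -1.0]]
ft_force: [-0.0, -0.0, -0.1]
grip_width: 0.0723
gripper_force: 0.0
```

servo_tool(
  deltas="0.85 36.8 -9 0 0 0 0;0.85 36.8 -9 0 0 0 0;0.85 36.8 -9 0 0 0 0;0.85 36.8 -9 0 0 0 0;0.85 0 0 0 0 0 -0.122;0.85 0 0 0 0 0 0;0.85 0 0 0 0 0 0",
)

```text
time_s: 3.45
position: [0.5302, -0.3303, 0.2311]
tool_rot: [[0.94, 0.341, -0.001], [0.341, -0.94, 0.0], [-0.0, -0.0, -1.0]]
ft_force: [-0.8, 0.1, -0.6]
grip_width: 0.0729
gripper_force: 0.0
```

```bash
python3 - <<'E'
from geo import *
p=env.get_image("wrist");save(p,"w1.png")
P=cloud(p);im=p["img"].astype(int)
red=((im[...,0]>90)&(im[...,0]>2.2*im[...,1])&(im[...,0]>2.2*im[...,2])).astype(np.uint8)
k,l,st,c=cv2.connectedComponentsWithStats(red)
for i in range(1,k):
    if st[i,4]<200: continue
    a=P[l==i];a=a[np.isfinite(a[:,0])]
    if len(a)<50: continue
    zt=np.quantile(a[:,2],.9);a=a[np.abs(a[:,2]-zt)<.005]
    print(c[i],st[i],zt,np.array(cv2.minEnclosingCircle(a[:,:2].astype(np.float32))[0]),cv2.minEnclosingCircle(a[:,:2].astype(np.float32))[1])
plan([.531,-.3305,.052],down(-70));print(env.observe()["q"],env.observe()["grip_width"])
E
```

```text
[320.4863 186.3183] [ 293  160   56   53 2262] 0.0958048333300565 [ 0.5314 -0.3309] 0.02628939598798752
[520.579  271.9994] [ 497  251   48   42 1551] 0.1806807771718965 [ 0.5438 -0.4807] 0.018276290968060493
t 3.5 from [ 0.5298 -0.3307  0.2313] to [ 0.531  -0.3305  0.052 ]  tool-shift mm [  1.3   0.2 179.3] rotvec [-0.0001  0.0003 -0.002 ]
[-42.816   29.4892  61.4625  -0.0125  89.0605  27.2976] 0.07251820029926605
```

servo_tool(
  deltas="0.85 0.3 0 30 0 0 0;0.85 0.3 0 32 0 0 0;0.85 0.3 0 32 0 0 0;0.85 0.3 0 30 0 0 0;0.85 0 0 25 0 0 0;0.85 0 0 18 0 0 0;0.85 0 0 11 0 0 0;0.85 0 0 0 0 0 0",
)

```text
time_s: 4.17
position: [0.53, -0.3301, 0.0514]
tool_rot: [[0.94, 0.341, -0.003], [0.341, -0.94, 0.002], [-0.002, -0.003, -1.0]]
ft_force: [0.0, -0.6, 0.5]
grip_width: 0.0729
gripper_force: 0.0
```

servo_tool(
  deltas="0.3 0 0 0 0 0 0;0.3 0 0 0 0 0 0;0.3 0 0 0 0 0 0;0.3 0 0 0 0 0 0;0.3 0 0 0 0 0 0;0.3 0 0 0 0 0 0",
)

```text
time_s: 4.67
position: [0.532, -0.3305, 0.055]
tool_rot: [[0.939, 0.343, 0.002], [0.343, -0.939, -0.002], [0.001, 0.003, -1.0]]
ft_force: [-1.9, -0.4, 7.0]
grip_width: 0.0508
gripper_force: 42.2
```

servo_tool(
  deltas="0.3 0 0 0 0 0 0;0.3 0 0 -10 0 0 0;0.3 0 0 -25 0 0 0;0.3 0 0 -35 0 0 0;0.3 0 0 -35 0 0 0;0.3 0 0 -35 0 0 0;0.3 0 0 -30 0 0 0;0.3 0 0 0 0 0 0",
)

```text
time_s: 5.33
position: [0.5328, -0.3309, 0.231]
tool_rot: [[0.939, 0.344, 0.009], [0.344, -0.939, -0.008], [0.006, 0.011, -1.0]]
ft_force: [0.0, -0.1, -1.2]
grip_width: 0.0509
gripper_force: 42.3
```

```bash
python3 - <<'E'
from geo import *
s=env.observe();print(s["position"],s["ft_force"],s["grip_width"],s["gripper_force"])
p=env.get_image("side");save(p,"s2.png",(100,100,420,340),2)
plan(c2w(50,5,225),down(-106.05))
E
```

```text
[ 0.5328 -0.3309  0.231 ] [ 0.044  -0.1193 -1.1567] 0.050860742452747965 42.25181766087189
t 5.3833 from [ 0.5321 -0.3303  0.2273] to [0.6155 0.0725 0.225 ]  tool-shift mm [ 216.8 -349.6    0.8] rotvec [ 0.005  -0.0051  0.631 ]
```

View pics/s2.png

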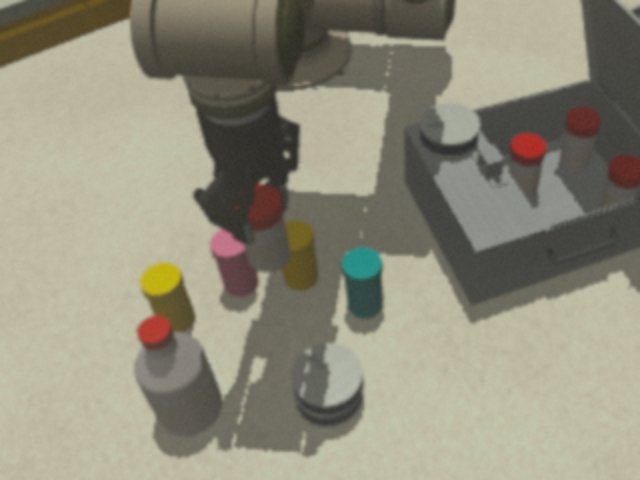

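The jar is gripped upright, with its lid at s2 (265,205), and nothing else has moved. Next I carry it over the bay.

servo_tool(
  deltas="0.3 10 -16 0 0 0 0;0.3 18 -29 0 0 0 0;0.3 20 -32 0 0 0 0;0.3 20 -32 0 0 0 0;0.3 20 -32 0 0 0 0;0.3 20 -32 0 0 0 0;0.3 20 -32 0 0 0 0;0.3 20 -32 0 0 0 0",
)

```text
time_s: 6.05
position: [0.5884, -0.0544, 0.2221]
tool_rot: [[0.939, 0.343, -0.003], [0.343, -0.939, 0.001], [-0.002, -0.002, -1.0]]
ft_force: [0.4, -0.1, -1.4]
grip_width: 0.0508
gripper_force: 42.3
```

servo_tool(
  deltas="0.3 20 -32 0 0 0 0;0.3 20 -32 0 0 0 0;0.3 18 -29 0 0 0 0;0.3 10 -20 0 0 0 0.05;0.3 0 0 0 0 0 0.11;0.3 0 0 0 0 0 0.12;0.3 0 0 0 0 0 0.12;0.3 0 0 0 0 0 0.12",
)

```text
time_s: 6.72
position: [0.6133, 0.0734, 0.2218]
tool_rot: [[0.985, -0.174, -0.003], [-0.174, -0.985, 0.0], [-0.003, 0.0, -1.0]]
ft_force: [-0.1, 0.3, -2.9]
grip_width: 0.0511
gripper_force: 42.3
```

servo_tool(
  deltas="0.3 0 0 0 0 0 0.11;0.3 0 0 0 0 0 0;0.3 0 0 0 0 0 0",
)

```text
time_s: 6.97
position: [0.6136, 0.073, 0.2223]
tool_rot: [[0.962, -0.272, -0.002], [-0.272, -0.962, 0.0], [-0.002, 0.0, -1.0]]
ft_force: [-0.1, 0.7, -1.1]
grip_width: 0.0509
gripper_force: 42.3
```

```bash
cat > st.py <<'E'
from geo import *
s=env.observe();print("chest tcp",w2c(s["position"]),"F",s["ft_force"],"w",s["grip_width"],s["gripper_force"],"z",np.array(s["tool_rot"])[:,2],"q",np.array(s["q"]))
E
cat st.py - <<'E' | python3 -
p=env.get_image("wrist");save(p,"w3.png")
P=cloud(p).reshape(-1,3);P=P[np.isfinite(P[:,0])];c=(P-CO)@np.c_[CX,CY,[0,0,1]]*1000
for n,(a,b,z0,z1) in dict(st3=(-90,0,98,110),stA=(-90,0,98,110),stB=(10,90,98,110)).items():
    y=(-50,50) if n=="st3" else (60,150)
    m=(c[:,0]>a)&(c[:,0]<b)&(c[:,1]>y[0])&(c[:,1]<y[1])&(c[:,2]>z0)&(c[:,2]<z1)
    if m.sum()>20: print(n,m.sum(),c[m].min(0),c[m].max(0))
m=(c[:,2]>117)&(c[:,2]<126)&(c[:,1]<-20);print("deck",m.sum(),c[m].max(0) if m.any() else 0)
plan(c2w(50,5,225),down(-106.05))
E
```

```text
chest tcp [ 47.9524   4.9915 222.3238] F [-0.0765  0.713  -1.1278] w 0.0509142943102677 42.328552880790085 z [-0.0021  0.0001 -1.    ] q [ -4.1734  29.147   63.5455  -0.0006  87.4297 101.6373]
stA 865 [-75.3911  92.768   98.0349] [-35.5392 132.7567 104.7604]
stB 2641 [28.5833 87.4097 98.0794] [ 79.6003 139.2907 106.1786]
deck 21402 [125.6642 -20.0115 125.992 ]
t 7.0167 from [0.6137 0.073  0.2225] to [0.6155 0.0725 0.225 ]  tool-shift mm [ 1.9  0.  -2.5] rotvec [0.0003 0.0017 0.0044]
```

View pics/w3.png

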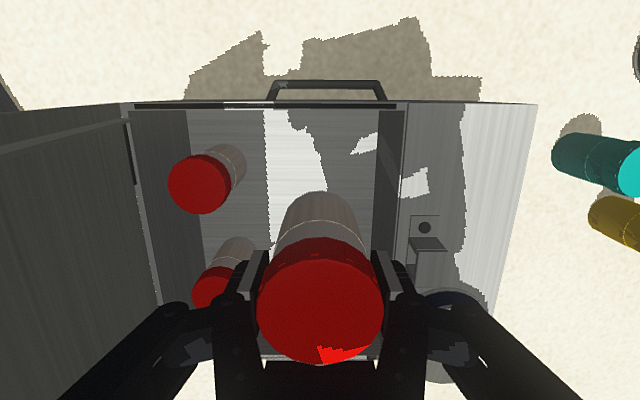

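Both stored jars on the hinge side show at (200,180) and (215,285), and there is clear floor below the held jar. Now I lower it.

servo_tool(
  deltas="0.3 1 0 18 0 0 0;0.3 1 0 28 0 0 0;0.3 0 0 30 0 0 0;0.3 0 0 28 0 0 0;0.3 0 0 23 0 0 0;0.3 0 0 15 0 0 0;0.3 0 0 7 0 0 0;0.3 0 0 0 0 0 0",
)

```text
time_s: 7.68
position: [0.6152, 0.0725, 0.0727]
tool_rot: [[0.962, -0.274, -0.003], [-0.274, -0.962, 0.0], [-0.003, 0.001, -1.0]]
ft_force: [0.4, 1.2, -1.5]
grip_width: 0.0507
gripper_force: 42.3
```

servo_tool(
  deltas="0.3 0 0 3 0 0 0;0.3 0 0 0 0 0 0;0.3 0 0 0 0 0 0",
)

```text
time_s: 7.93
position: [0.6164, 0.0725, 0.0723]
tool_rot: [[0.961, -0.275, 0.002], [-0.275, -0.961, -0.0], [0.002, -0.0, -1.0]]
ft_force: [-0.3, -0.3, -1.8]
grip_width: 0.0505
gripper_force: 42.3
```

servo_tool(
  deltas="0.3 0 0 3 0 0 0;0.3 0 0 0 0 0 0;0.3 0 0 2 0 0 0;0.3 0 0 0 0 0 0",
)

```text
time_s: 8.27
position: [0.6158, 0.0725, 0.0661]
tool_rot: [[0.961, -0.275, -0.0], [-0.275, -0.961, 0.0], [-0.0, 0.0, -1.0]]
ft_force: [0.2, 0.2, -1.8]
grip_width: 0.0511
gripper_force: 42.3
```

servo_tool(
  deltas="0.3 0 0 1.5 0 0 0;0.3 0 0 0 0 0 0;0.3 0 0 0 0 0 0",
)

```text
time_s: 8.52
position: [0.6159, 0.0725, 0.0648]
tool_rot: [[0.961, -0.276, -0.0], [-0.276, -0.961, 0.0], [-0.0, 0.0, -1.0]]
ft_force: [0.4, -0.8, -1.8]
grip_width: 0.0508
gripper_force: 42.3
```

servo_tool(
  deltas="0.3 0 0 2 0 0 0;0.3 0 0 0 0 0 0;0.3 0 0 0 0 0 0",
)

```text
time_s: 8.77
position: [0.6162, 0.0725, 0.0631]
tool_rot: [[0.961, -0.276, 0.001], [-0.276, -0.961, -0.0], [0.001, -0.0, -1.0]]
ft_force: [-0.0, 0.7, 1.5]
grip_width: 0.0508
gripper_force: 42.5
```

servo_tool(
  deltas="0.3 0 0 1.5 0 0 0;0.3 0 0 0 0 0 0;0.3 0 0 0 0 0 0",
)

```text
time_s: 9.02
position: [0.6166, 0.0724, 0.063]
tool_rot: [[0.961, -0.276, 0.003], [-0.276, -0.961, -0.0], [0.003, -0.0, -1.0]]
ft_force: [-2.3, 0.2, 10.8]
grip_width: 0.051
gripper_force: 43.0
```

servo_tool(
  deltas="0.72 0 0 0 0 0 0;0.72 0 0 0 0 0 0;0.72 0 0 0 0 0 0;0.72 0 0 0 0 0 0",
)

```text
time_s: 9.35
position: [0.6158, 0.0724, 0.061]
tool_rot: [[0.961, -0.276, -0.001], [-0.276, -0.961, 0.0], [-0.001, 0.0, -1.0]]
ft_force: [0.2, 0.0, -0.0]
grip_width: 0.0615
gripper_force: 0.0
```

servo_tool(
  deltas="0.72 0 0 -8 0 0 0;0.72 0 0 -20 0 0 0;0.72 0 0 -35 0 0 0;0.72 0 0 -38 0 0 0;0.72 0 0 -38 0 0 0;0.72 0 0 -30 0 0 0;0.72 0 0 0 0 0 0",
)

```text
time_s: 9.93
position: [0.6178, 0.0724, 0.238]
tool_rot: [[0.961, -0.275, 0.012], [-0.275, -0.961, -0.001], [0.012, -0.003, -1.0]]
ft_force: [-0.2, 1.1, 1.0]
grip_width: 0.0615
gripper_force: 0.0
```

```bash
cat st.py - <<'E' | python3 -
p=env.get_image("wrist");save(p,"w4.png")
P=cloud(p);im=p["img"].astype(int);c=(P-CO)@np.c_[CX,CY,[0,0,1]]*1000
m=(c[...,0]>10)&(c[...,0]<95)&(c[...,1]>-45)&(c[...,1]<48)&(c[...,2]>85)&(c[...,2]<115)
a=c[m];print("jar top",len(a),np.median(a,0),a.min(0),a.max(0))
E
```

```text
chest tcp [ 52.1772   5.5705 237.9718] F [-0.2414  1.1207  0.9734] w 0.0614728505396815 0.0 z [ 0.0124 -0.0009 -0.9999] q [ -4.203   28.6706  61.8029   0.0024  88.8165 101.7875]
jar top 2468 [ 53.2053   5.5164 102.8821] [ 25.185  -20.664   85.2461] [ 77.1342  31.8844 105.1313]
```

View pics/w4.png

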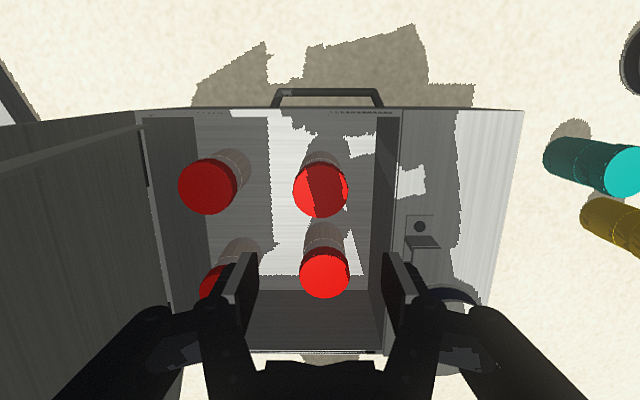

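The jar stands upright at chest (52,5), seen at w4 (320,190), and the stored jars are unmoved. Next I go over the hatch's edge with closed fingers.

servo_tool(
  deltas="0 0 0 -25 0 0 0;0 0 0 -35 0 0 0;0 0 0 -35 0 0 0;0 0 0 -30 0 0 0;0 0 0 0 0 0 0",
)

```text
time_s: 10.4
position: [0.6166, 0.0725, 0.3608]
tool_rot: [[0.961, -0.276, 0.009], [-0.276, -0.961, -0.001], [0.009, -0.002, -1.0]]
ft_force: [0.4, 0.2, 1.4]
grip_width: 0.0015
gripper_force: 0.0
```

servo_tool(
  deltas="0 -3 -20 0 0 0 0;0 -3 -28 0 0 0 0;0 -3 -32 0 0 0 0;0 -3 -32 0 0 0 0;0 -3 -28 0 0 0 0;0 -2 -20 0 0 0 0;0 0 -10 0 0 0 0;0 0 0 0 0 0 0",
)

```text
time_s: 11.07
position: [0.6465, 0.2428, 0.3528]
tool_rot: [[0.962, -0.273, -0.004], [-0.273, -0.962, -0.0], [-0.003, 0.001, -1.0]]
ft_force: [-0.3, -0.0, 0.8]
grip_width: 0.0
gripper_force: 0.0
```

```bash
cat st.py - <<'E' | python3 -
plan(c2w(35,175,290),down(-106.05))
p=env.get_image("side");P=cloud(p);c=(P-CO)@np.c_[CX,CY,[0,0,1]]*1000
m=(c[...,0]>60)&(c[...,0]<120)&(c[...,1]>80)&(c[...,1]<170)&(c[...,2]>150)&(c[...,2]<340)
a=c[m];print("hatch fit y=a+b z",np.polyfit(a[:,2],a[:,1],1),a.max(0))
E
```

```text
chest tcp [ 32.6476 177.1832 352.7691] F [-0.3224 -0.0035  0.7996] w 9.579436095970117e-06 0.0 z [-0.0036 -0.0003 -1.    ] q [ 10.7773  36.4265  29.6654   0.0208 114.112  116.6269]
t 11.0667 from [0.6465 0.2428 0.3528] to [0.6481 0.24   0.29  ]  tool-shift mm [ 2.6  2.1 62.8] rotvec [0.0013 0.0033 0.0036]
hatch fit y=a+b z [ -0.2743 187.0251] [119.9868 150.1629 330.211 ]
```

servo_tool(
  deltas="0 1 0 20 0 0 0;0 1 0 25 0 0 0;0 0 0 15 0 0 0;0 0 20 0 0 0 0;0 0 20 0 0 0 0;0 0 8 0 0 0 0;0 0 13 5 0 0 0;0 0 14 5 0 0 0",
)

```text
time_s: 11.78
position: [0.6278, 0.1674, 0.2863]
tool_rot: [[0.961, -0.276, 0.003], [-0.276, -0.961, 0.001], [0.003, -0.002, -1.0]]
ft_force: [2.1, 3.5, 2.1]
grip_width: 0.0001
gripper_force: 2.2
```

servo_tool(
  deltas="0 0 14 7 0 0 0;0 0 14 8 0 0 0;0 0 12.5 9.5 0 0 0;0 0 12.3 10.4 0 0 0;0 0 11 11.5 0 0 0;0 0 10 12.3 0 0 0;0 0 9 13.3 0 0 0",
)

```text
time_s: 12.37
position: [0.6049, 0.0871, 0.2138]
tool_rot: [[0.961, -0.277, 0.002], [-0.277, -0.961, -0.0], [0.002, -0.001, -1.0]]
ft_force: [0.6, 0.2, 3.7]
grip_width: -0.0001
gripper_force: 1.3
```

```bash
cat st.py - <<'E' | python3 -
p=env.get_image("side");save(p,"s5.png",(220,40,540,280),2)
E
```

```text
chest tcp [ 35.7432  16.1262 213.8198] F [0.6265 0.1854 3.7173] w -0.00012445270319764946 1.3398103551298846 z [ 0.0024 -0.0001 -1.    ] q [ -2.8892  28.6454  65.8438  -0.0012  85.3755 103.1753]
```

View pics/s5.png

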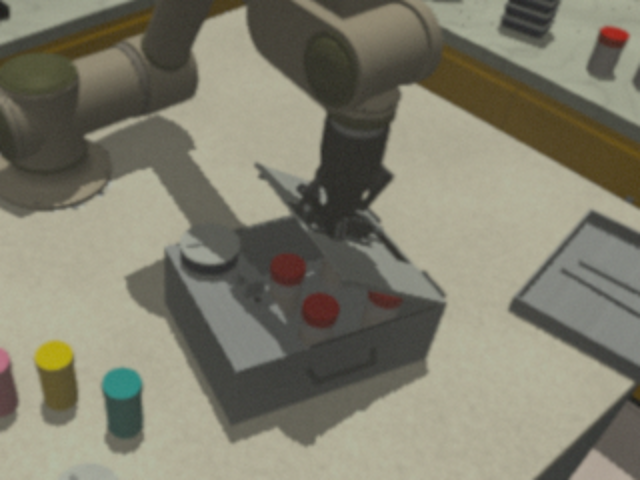

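The hatch is following the fingers, about 30° from shut with its edge near s5 (260,165). I keep closing it.

servo_tool(
  deltas="0 0 8 14 0 0 0;0 0 6 15 0 0 0;0 0 4.5 15 0 0 0;0 0 3.5 16 0 0 0;0 0 2 16 0 0 0;0 0 0 14 0 0 0;0 0 0 7 0 0 0;0 0 0 0 0 0 0",
)

```text
time_s: 13.08
position: [0.5984, 0.0646, 0.1216]
tool_rot: [[0.961, -0.276, 0.004], [-0.276, -0.961, -0.002], [0.004, 0.001, -1.0]]
ft_force: [-15.1, -3.0, 36.2]
grip_width: -0.0
gripper_force: 18.3
```

servo_tool(
  deltas="0 0 0 2 0 0 0;0 0 0 0 0 0 0;0 0 0 0 0 0 0",
)

```text
time_s: 13.33
position: [0.5985, 0.0646, 0.1215]
tool_rot: [[0.961, -0.276, 0.006], [-0.276, -0.961, -0.002], [0.006, 0.001, -1.0]]
ft_force: [-20.5, -3.2, 48.3]
grip_width: 0.0001
gripper_force: 24.2
```

```bash
cat st.py | python3 -
```

```text
chest tcp [ 35.8131  -7.3102 121.4961] F [-20.513   -3.2348  48.3383] w 0.00012481905757468132 24.177972658071667 z [ 0.0057 -0.0022 -1.    ] q [ -5.055   32.2378  75.5816  -0.1037  71.8424 100.9833]
```

servo_tool(
  deltas="0 0 0 -5 0 0 0;0 0 0 -20 0 0 0;0.55 0 0 -35 0 0 0;0.55 -10 -4 -35 0 0 0;0.55 -28 -9 -30 0 0 0;0.55 -30 -10 -15 0 0 0;0.55 -26 -8 0 0 0 0;0.55 0 0 0 0 0 0",
)

```text
time_s: 14.0
position: [0.5136, 0.1231, 0.2562]
tool_rot: [[0.962, -0.273, 0.002], [-0.273, -0.962, 0.001], [0.002, -0.001, -1.0]]
ft_force: [0.0, -0.1, 0.1]
grip_width: 0.0474
gripper_force: 0.0
```

```bash
cat st.py - <<'E' | python3 -
p=env.get_image("wrist");save(p,"w6.png")
t=env.get_image("top")
for q,n in((p,"wrist"),(t,"top")):
    for nm in("knob","keeper","hatch_edge"):
        for r in env.spot_point(nm,q)[:2]:
            d=atd(q,r["uv"]);print(n,nm,np.array(r["uv"]),round(r["conf"],2),None if d is None else w2c(d))
P=cloud(p);c=(P-CO)@np.c_[CX,CY,[0,0,1]]*1000
m=(c[...,0]>60)&(c[...,0]<115)&(c[...,1]>-50)&(c[...,1]<150)&(c[...,2]>100)&(c[...,2]<140);a=c[m]
if len(a): print("hatch z fit vs y",np.polyfit(a[:,1],a[:,2],1),len(a))
m=(c[...,2]>155)&(c[...,2]<185)&(c[...,1]>-10)&(c[...,1]<60)&(c[...,0]>-75)&(c[...,0]<-30);a=c[m];print(len(a),a.min(0) if len(a) else 0,a.max(0) if len(a) else 0)
print(proj(p,[c2w(-47.7,24,163.4),c2w(0,-82,151)]))
plan(c2w(-47.7,24,215),down(-106.05))
E
```

```text
chest tcp [-61.9359  25.4245 256.1719] F [ 0.0276 -0.1279  0.0887] w 0.047358286975987776 0.0 z [ 0.0019  0.0009 -1.    ] q [  0.5943  18.5659  75.1598   0.0497  86.1673 106.4588]
wrist knob [323.5 165.7] 0.62 [-24.4748  22.971  192.4745]
wrist keeper [451.1 120.6] 0.64 [  2.4866 -76.2267 150.8677]
wrist hatch_edge [417.9 118. ] 0.65 [  3.9544 -51.2148 147.2473]
top knob [225.8 211.4] 0.71 [-29.5252  19.5695 192.2223]
top keeper [272.7 210.1] 0.85 [  3.7921 -86.4538 152.4382]
top hatch_edge [261.6 208.8] 0.75 [ -0.1496 -53.4286 124.1444]
hatch z fit vs y [ -0.0001 121.8558] 11182
3 [-32.0848  13.3625 184.5329] [-30.0357  33.7003 184.8331]
[[321.582  186.8248]
 [458.0836 123.9664]]
t 14.4 from [0.5172 0.1203 0.2536] to [0.5269 0.1178 0.215 ]  tool-shift mm [10.1 -0.2 38.5] rotvec [0.0003 0.0009 0.    ]
```

View pics/w6.png

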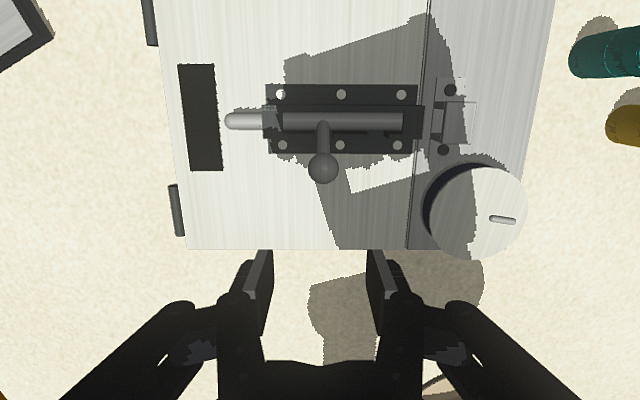

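The hatch is shut and flat (plane fit slope 0, z 122). The knob is at w6 (323,166) and stands only partly laid over, centre about chest (-30,23,182). The keeper is at (450,120) and tin3 at (475,210).

servo_tool(
  deltas="0.55 14 0 10 0 0 0;0.55 14.8 0 20 0 0 0;0.55 0 0 25 0 0 0;0.55 0 0 20 0 0 0;0.55 0 0 12 0 0 0;0.55 0 0 6.5 0 0 0;0.55 0 0 0 0 0 0",
)

```text
time_s: 14.98
position: [0.5441, 0.1126, 0.1592]
tool_rot: [[0.961, -0.276, -0.003], [-0.276, -0.961, 0.0], [-0.003, 0.001, -1.0]]
ft_force: [0.8, -0.3, 1.1]
grip_width: 0.047
gripper_force: 0.0
```

servo_tool(
  deltas="0.05 0 0 0 0 0 0;0.05 0 0 0 0 0 0;0.05 0 0 0 0 0 0;0.05 0 0 0 0 0 0;0.05 0 0 0 0 0 0;0.05 0 0 0 0 0 0",
  newtons=30,
)

```text
time_s: 15.48
position: [0.5446, 0.112, 0.1617]
tool_rot: [[0.961, -0.276, 0.001], [-0.276, -0.961, -0.002], [0.002, 0.001, -1.0]]
ft_force: [-2.6, -5.0, 0.9]
grip_width: 0.0199
gripper_force: 29.2
```

```bash
cat st.py | python3 -
```

```text
chest tcp [-29.1452  23.3748 161.6798] F [-2.5597 -4.966   0.9123] w 0.01987111659966486 29.21451508998871 z [ 0.0013 -0.0018 -1.    ] q [ -0.5291  25.7829  80.0037  -0.1051  74.1399 105.5113]
```

servo_tool(
  deltas="0.05 4 0 -2.5 0 0 0;0.05 4.5 0 -2.2 0 0 0;0.05 5 0 -1.8 0 0 0;0.05 5 0 -1.2 0 0 0;0.05 5 0 -0.7 0 0 0;0.05 4 0 -0.2 0 0 0;0.05 0 0 0 0 0 0",
)

```text
time_s: 16.07
position: [0.5711, 0.1044, 0.17]
tool_rot: [[0.961, -0.276, 0.0], [-0.276, -0.961, -0.001], [0.001, 0.001, -1.0]]
ft_force: [-2.0, -5.6, 1.0]
grip_width: 0.02
gripper_force: 29.6
```

```bash
cat st.py | python3 -
```

```text
chest tcp [ -1.5698  23.4006 170.0205] F [-1.9763 -5.6093  1.0271] w 0.01998230467977975 29.64434176683426 z [ 0.0004 -0.0015 -1.    ] q [ -1.2773  27.6568  75.1707  -0.0853  77.1489 104.7675]
```

servo_tool(
  deltas="0.05 0 5 0 0 0 0;0.05 0 8 0 0 0 0;0.05 0 8 0 0 0 0;0.05 0 8 0 0 0 0;0.05 0 8 0 0 0 0;0.05 0 6 0 0 0 0;0.05 0 3 0 0 0 0;0.05 0 0 0 0 0 0",
)

```text
time_s: 16.73
position: [0.5581, 0.061, 0.1698]
tool_rot: [[0.961, -0.276, 0.001], [-0.276, -0.961, 0.002], [0.001, -0.002, -1.0]]
ft_force: [0.1, 7.2, 5.4]
grip_width: 0.0201
gripper_force: 30.1
```

```bash
cat st.py | python3 -
```

```text
chest tcp [ -2.0093 -21.888  169.8425] F [0.1381 7.1557 5.3652] w 0.02005422863663458 30.058898627758026 z [ 0.0014  0.0017 -1.    ] q [ -5.8908  25.8237  78.4337   0.1101  75.6721 100.1117]
```

servo_tool(
  deltas="0.05 -8 0 0.8 0 0 0;0.05 -9.2 0 2.5 0 0 0;0.05 -8.7 0 4.1 0 0 0;0.05 -7.9 0 5.5 0 0 0;0.05 -6.7 0 6.7 0 0 0;0.05 -5.6 0 7.9 0 0 0;0.05 0 0 0 0 0 0;0.05 0 0 0 0 0 0",
)

```text
time_s: 17.4
position: [0.514, 0.0737, 0.1419]
tool_rot: [[0.961, -0.276, 0.002], [-0.276, -0.961, 0.0], [0.001, -0.001, -1.0]]
ft_force: [2.0, 5.1, 2.3]
grip_width: 0.02
gripper_force: 30.1
```

```bash
cat st.py | python3 -
```

```text
chest tcp [-47.8933 -21.925  141.9339] F [2.014  5.1316 2.2789] w 0.019966416893452774 30.09228676557541 z [ 0.0016  0.0005 -1.    ] q [ -4.9396  23.6421  87.5183   0.0374  68.7497 101.047 ]
```

servo_tool(
  deltas="0.45 0 0 0 0 0 0;0.45 0 0 0 0 0 0;0.45 0 0 0 0 0 0;0.45 0 0 -8 0 0 0;0.45 0 0 -25 0 0 0;0.45 0 0 -35 0 0 0;0.45 -20 0 -30 0 0 0;0.45 0 0 0 0 0 0",
)

```text
time_s: 18.07
position: [0.4946, 0.0796, 0.2458]
tool_rot: [[0.961, -0.275, 0.009], [-0.275, -0.961, -0.001], [0.009, -0.002, -1.0]]
ft_force: [1.4, 0.5, 0.6]
grip_width: 0.0388
gripper_force: 0.0
```

```bash
cat st.py - <<'E' | python3 -
p=env.get_image("wrist");save(p,"w7.png")
for nm in("knob","keeper"):
    for r in env.spot_point(nm,p)[:2]:
        d=atd(p,r["uv"]);print(nm,np.array(r["uv"]),round(r["conf"],2),None if d is None else w2c(d))
P=cloud(p);c=(P-CO)@np.c_[CX,CY,[0,0,1]]*1000
m=(c[...,0]>60)&(c[...,0]<115)&(c[...,1]>-50)&(c[...,1]<140)&(c[...,2]>100)&(c[...,2]<140);a=c[m]
if len(a): print("hatch",np.polyfit(a[:,1],a[:,2],1),len(a))
E
```

```text
chest tcp [-68.185  -21.5532 245.8259] F [1.3962 0.4529 0.5702] w 0.03875944627400859 0.0 z [ 0.0094 -0.0009 -1.    ] q [ -4.4122  16.0101  80.6606  -0.0104  82.7897 101.5543]
knob [321.8 182.1] 0.57 [-44.0646 -22.9839 173.2116]
knob [397.9 114.5] 0.22 [  1.68   -78.8981 151.593 ]
keeper [394.3 115.9] 0.74 [  0.6202 -76.4981 150.7897]
hatch [ -0.0001 121.8284] 8755
```

View pics/w7.png

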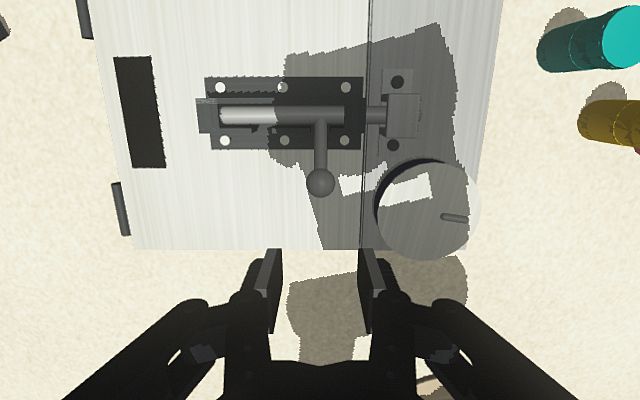

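The bolt passes through the keeper at (400,115). The knob is laid down at (321,182), its top at z 173 mm as expected for 1.05 rad. The hatch is flat, tin3 is in place, and the gripper is clear.

```bash
python3 -c "
from rig import env
print(env.close_job())"
```

```text
the job is handed in; nothing more can be done
None
```

The jar is upright on the chest's floor beside the stored jars, the hatch is shut, the bolt is home through the keeper with its handle laid in the far notch, and the job was handed in at about 18 s; the hand-in call gave no verdict.

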